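# Call for bolts, washers and nuts on the stock rockers

## Task

Call for fresh stock: lightly press down the raised near end of the black rocker in front of the long hex bolts until it rests on its stop, then do the same for the flat washers, then for the hex nuts, in that order. Leave the rivnuts' rocker as it is and leave the gauge, the dust caps and the rivnut tool where they lie.

Things in the scene. Friction and masses are not known exactly. Their poses are not given: they have to be found in the camera images.
- bolt_unit: Fixed stock unit of LONG HEX BOLTS (12 mm shanks about 70 mm long with hex heads): grey base 200 (x) x 80 x 24 mm, front at -x to the robot; origin at the centre of its underside. Open grey bin at the rear, x -9 to 99 mm, 66 mm high, fasteners in it up to 80 mm. A black rocker in front of it. The four units differ only in the bin's contents; their places in the row change.
- bolt_rocker (a joint): Rocker of the bolt unit: black plate 76 (unit's x) x 36 x 6 mm with a cushion on each end, pivot along the unit's y, 58 mm in front of the unit's origin, 40 mm up. 0 rad: end nearest the robot up, top edge 59 mm above the ledge; 0.5 rad: that end down on its rigid stop, edge 41 mm up, far end raised. Friction of 0.025 N m (1 to 2 N at the end) holds it where it is left.
- bolt_pad (a point): Where to press: top of the near cushion (28 x 34 mm) of the bolt rocker, 28 mm from the pivot towards the robot; moves with it. 58 mm above the ledge when up, 44 mm when down. The cushion yields 5 mm (2.5 N per mm), then is hard. A flat fingertip 22 mm wide centred here has the rocker on its stop when about 45 mm up; 42.5 mm takes about 9 N. Over 20 N is too hard.
- washer_unit: Fixed stock unit of FLAT WASHERS (thin 34 mm discs with a hole): grey base 200 (x) x 80 x 24 mm, front at -x to the robot; origin at the centre of its underside. Open grey bin at the rear, x -9 to 99 mm, 66 mm high, fasteners in it up to 80 mm. A black rocker in front of it. The four units differ only in the bin's contents; their places in the row change.
- washer_rocker (a joint): Rocker of the washer unit: black plate 76 (unit's x) x 36 x 6 mm with a cushion on each end, pivot along the unit's y, 58 mm in front of the unit's origin, 40 mm up. 0 rad: end nearest the robot up, top edge 59 mm above the ledge; 0.5 rad: that end down on its rigid stop, edge 41 mm up, far end raised. Friction of 0.025 N m (1 to 2 N at the end) holds it where it is left.
- washer_pad (a point): Where to press: top of the near cushion (28 x 34 mm) of the washer rocker, 28 mm from the pivot towards the robot; moves with it. 58 mm above the ledge when up, 44 mm when down. The cushion yields 5 mm (2.5 N per mm), then is hard. A flat fingertip 22 mm wide centred here has the rocker on its stop when about 45 mm up; 42.5 mm takes about 9 N. Over 20 N is too hard.
- nut_unit: Fixed stock unit of HEX NUTS (24 mm across, 12 mm thick, with a hole): grey base 200 (x) x 80 x 24 mm, front at -x to the robot; origin at the centre of its underside. Open grey bin at the rear, x -9 to 99 mm, 66 mm high, fasteners in it up to 80 mm. A black rocker in front of it. The four units differ only in the bin's contents; their places in the row change.
- nut_rocker (a joint): Rocker of the nut unit: black plate 76 (unit's x) x 36 x 6 mm with a cushion on each end, pivot along the unit's y, 58 mm in front of the unit's origin, 40 mm up. 0 rad: end nearest the robot up, top edge 59 mm above the ledge; 0.5 rad: that end down on its rigid stop, edge 41 mm up, far end raised. Friction of 0.025 N m (1 to 2 N at the end) holds it where it is left.
- nut_pad (a point): Where to press: top of the near cushion (28 x 34 mm) of the nut rocker, 28 mm from the pivot towards the robot; moves with it. 58 mm above the ledge when up, 44 mm when down. The cushion yields 5 mm (2.5 N per mm), then is hard. A flat fingertip 22 mm wide centred here has the rocker on its stop when about 45 mm up; 42.5 mm takes about 9 N. Over 20 N is too hard.
- rivnut_unit: Fixed stock unit of RIVNUTS (short 12 mm sleeves, 24 mm long, with a thin 20 mm flange at one end): grey base 200 (x) x 80 x 24 mm, front at -x to the robot; origin at the centre of its underside. Open grey bin at the rear, x -9 to 99 mm, 66 mm high, fasteners in it up to 80 mm. A black rocker in front of it. The four units differ only in the bin's contents; their places in the row change.
- rivnut_rocker (a joint): Rocker of the rivnut unit: black plate 76 (unit's x) x 36 x 6 mm with a cushion on each end, pivot along the unit's y, 58 mm in front of the unit's origin, 40 mm up. 0 rad: end nearest the robot up, top edge 59 mm above the ledge; 0.5 rad: that end down on its rigid stop, edge 41 mm up, far end raised. Friction of 0.025 N m (1 to 2 N at the end) holds it where it is left.
- rivnut_pad (a point): Where to press: top of the near cushion (28 x 34 mm) of the rivnut rocker, 28 mm from the pivot towards the robot; moves with it. 58 mm above the ledge when up, 44 mm when down. The cushion yields 5 mm (2.5 N per mm), then is hard. A flat fingertip 22 mm wide centred here has the rocker on its stop when about 45 mm up; 42.5 mm takes about 9 N. Over 20 N is too hard.
- pitch_gauge: Brass screw-pitch gauge, 85 x 22 x 9 mm body with thin leaves fanned out 45 mm beyond its +x end; loose; origin under the body's centre. Leave alone.
- cap_a: Orange plastic dust cap, 34 mm across, 22 mm tall, loose on the ledge between the robot and the row; origin at the centre of its underside. Leave alone.
- cap_b: Orange plastic dust cap, 34 mm across, 22 mm tall, loose on the ledge between the robot and the row; origin at the centre of its underside. Leave alone.
- rivnut_tool: Silver rivnut tool lying along its x axis, about 275 x 85 x 32 mm; loose; origin on its underside near the root of the two handles. Leave alone.
There are look-alikes about, which are no part of the job. Leave any pink or yellow look-alike of the washer_unit alone.

How it is judged (in metres and radians):
On the way, in this order (a step that is already met when the one before it is completed fails the run):
1. the bolts' rocker is down, the washers' and nuts' still up (value of joint bolt_rocker above 0.4 rad and value of joint each of washer_rocker, nut_rocker below 0.2 rad), for 0.1 s.
2. then the washers' rocker is down, the nuts' still up (value of joint each of bolt_rocker, washer_rocker above 0.4 rad and value of joint nut_rocker below 0.2 rad), for 0.1 s.
3. then the nuts' rocker is down (value of joint each of bolt_rocker, washer_rocker, nut_rocker above 0.4 rad), for 0.1 s.
At the end, for the whole second after the job is handed in: The rockers of the bolts, washers and nuts are down (each past 0.40 of 0.5 rad), the rivnuts' is up (under 0.1 rad), and the four loose things are within 15 mm of where they began (all of step 3 and value of joint rivnut_rocker below 0.1 rad and distance of each of pitch_gauge, cap_a, cap_b, rivnut_tool from where it was at the start of the episode below 0.015 m); the robot touches nothing.
It fails at once if the rivnuts' rocker is pressed (past 0.1 rad) (value of joint rivnut_rocker above 0.1 rad).
It fails at once if a unit or its rocker is pushed hard (over 20 N) instead of lightly (contact force between any of the fingers, the arm and bolt_unit above 20 N or contact force between any of the fingers, the arm and washer_unit above 20 N or contact force between any of the fingers, the arm and nut_unit above 20 N or contact force between any of the fingers, the arm and rivnut_unit above 20 N).
It fails at once if a loose thing is pushed, lifted or carried (over 15 mm) (distance of any of pitch_gauge, cap_a, cap_b, rivnut_tool from where it was at the start of the episode above 0.015 m).
It also fails if it takes over 45 s, if anything falls off the work surface, if the arm or the gripper's body presses on something with over 40 N, if the wrist force passes 120 N, or if a joint passes its speed limit or range.

## Robot

A 6-joint arm with a two-finger parallel gripper is mounted at the origin on the work surface. World frame = base frame: x ahead of the robot, y to its left, z up, the work surface at z = 0. Lengths are in mm, angles in rad, forces in N, time in s.
With the tool pointing down it reaches from about 350 to 875 mm from the base axis. Payload 4.2 kg.
Tool frame: the origin (TCP) lies between the finger pads; the fingertips stand 25 mm ahead of it and the grasp point (between the pads) lies 6 mm ahead of it; z points along the fingers, y is the line along which they close (so a half turn about z gives the same grasp; the last joint's range is limited). The gripper opens to 85 mm and grips with 20 to 120 N. Pads are 22 mm wide; open, the fingers measure 114 mm over their backs; the gripper's body (76 mm by 85 mm) begins 54 mm behind the grasp point. The pads swing forward as they close: fully open they stand 13 mm farther back than shut.
Start: joints at [0.259, 0.385, 0.008, 0, -1.194, -0.259], TCP at [624.979, 0.025, 231.512] pointing down, gripper open.
Joint ranges: [-3.14, 3.14], [-1.21, 2.06], [-1.07, 1.41], [-3.16, 2.05], [-2.99, -0.16], [-3.1, 3.1]. Speed limits (rad/s): [2.79, 2.79, 3.14, 3.14, 3.14, 3.14].

## Interface

Orientations are given as a unit quaternion [x, y, z, w].
In Python, from bench import read_state, get_image, job_done gives the robot as it stands.
- The arm moves only by the tool play_rows, never from a script. Its argument "series" is a list of rows, each a list of 6 numbers: the shift along the world's x, y, z in mm, then the turn, a rotation vector about the world's x, y, z in units of 6 degrees (1.0 is 6 degrees). A call has 1 to 20 rows; each row shifts and turns the commanded pose from where the row before left it; what a row does not reach is not made up. A row lasts 1/12 s, in which the tool goes at most 41.7 mm and 7.16 degrees, less where a joint would pass 70% of its speed; a pose out of reach is approached as far as the arm can. A call is refused whole if a number of a shift passes 41.7 or a number of a turn 1, either way. A call with a gripper value outside its range is refused whole. "gripper" is the opening, from 0 (shut) to 1 (fully open), set as the call begins (left out, the last holds). The fingers move at their own pace and stop on an object; the grip force is fixed at half the most. Time passes only in rows, so rows that do not move let the fingers close. It gives the time, the measured TCP pose, the force, the opening and the grip force at its end, in the units of the state.
- read_state(): the state, without advancing time (a new reading comes with each control period).
- get_image(name): name is "scene" or "side" or "wrist"; returns a dict with "image" (480x640x3 uint8, red, green, blue), "fx", "fy", "cx", "cy" (pixels), "eye" and "rotation" of the camera in the world. Camera axes: x right, y down, z forward; pixel columns grow to the right and rows downward; lengths in mm; the calibration is good to about 2 mm. A picture is of the moment at which its call begins. There is no depth.
- job_done(): hands the job in; it is judged then, once.
The state is a dict: "clock": time; "joints": joint angles; "joint_vel": joint speeds; "joint_efforts": joint torques, N m; "position": TCP position; "ee_rot": TCP orientation; "contact_force": force on the tool from outside, world axes, zero at the start; "wrist_torque": the same for the moment, N m; "gripper_width": finger opening in mm; "grasp_force": force on a finger pad.
Only numpy, scipy, OpenCV 4.12 (cv2) and the standard library are available. Lean on these libraries where they do the work, as an engineer would, in place of code of your own. Each camera call takes 0.05 s, during which the arm holds its last target. There are 200 camera calls.

## Working session

There is one attempt and no reset: what is moved stays moved. The work goes in short steps, Python scripts to look and compute and a tool call to move; the robot and the scene stay as the last step left them, time stands still between calls to the robot, and variables do not carry over. Pictures are saved under pics/ and viewed, at most 10 in all, crops included, and the job is handed in when it is done.

Besides the shell and the picture viewer there is one more tool, called after "Emit:" in YAML: its name, and indented under it one key for each argument. play_rows: Moves the arm, as the interface text tells. Its arguments: {"type":"object","properties":{"series":{"type":"array","items":{"type":"array","items":{"type":"number"}}},"gripper":{"type":"number"}},"required":["series"]}

```bash
mkdir -p pics; cat > h.py <<'E'
import numpy as np, cv2
from bench import *
def ray(c,u,v):
    d=np.array([(u-c["cx"])/c["fx"],(v-c["cy"])/c["fy"],1.0]); return np.array(c["eye"],float),np.array(c["rotation"])@d
def onz(c,u,v,z):
    e,d=ray(c,u,v); return e+d*(z-e[2])/d[2]
def proj(c,p):
    q=np.array(c["rotation"]).T@(np.array(p,float)-np.array(c["eye"])); return q[0]/q[2]*c["fx"]+c["cx"],q[1]/q[2]*c["fy"]+c["cy"]
def meet(c1,p1,c2,p2):
    a,d=ray(c1,*p1); b,e=ray(c2,*p2); d=d/np.linalg.norm(d); e=e/np.linalg.norm(e)
    s=np.linalg.lstsq(np.c_[d,-e],b-a,rcond=None)[0]; x,y=a+s[0]*d,b+s[1]*e
    return (x+y)/2,np.linalg.norm(x-y)
E
python3 - <<'E'
from h import *
import pickle
for n in("scene","side","wrist"):
    c=get_image(n); pickle.dump(c,open(n+"0.pkl","wb")); cv2.imwrite(f"pics/{n}0.png",c["image"][:,:,::-1]); print(n,c["eye"],c["fx"],np.round(c["rotation"],2).tolist())
print(read_state())
E
```

```text
scene [ 814.21345441 -550.33116431  959.70420758] 433.2193039367985 [0.91, 0.25, -0.09, -0.31]
side [ 348.81961712 -639.77458399  832.69447526] 497.5800270936103 [0.93, -0.07, 0.03, -0.35]
wrist [624.73208334 -76.01634572 373.35667392] 342.2390593868701 [-0.0, 0.99, 0.15, -0.0]
{'clock': 0.15, 'joints': array([ 2.58604120e-01,  3.85388816e-01,  6.94879123e-03, -3.01356184e-04,
       -1.19399889e+00, -2.58587348e-01]), 'joint_vel': array([ 0.00292646, -0.00033208,  0.00292466,  0.0024188 ,  0.00030216,
       -0.00134559]), 'joint_efforts': array([-6.03353892e-04, -3.92678475e+01,  1.88581592e+01,  4.18858320e+00,
       -3.39302780e-03,  5.70479813e-06]), 'position': array([6.24571543e+02, 6.08971233e-03, 2.30678565e+02]), 'ee_rot': array([-7.07073180e-01,  7.07139890e-01,  5.33994857e-04, -6.39521187e-04]), 'contact_force': array([0.16951477, 0.33963386, 0.45243447]), 'wrist_torque': array([ 0.03615495, -0.01639025, -0.00794381]), 'grasp_force': 0.0, 'gripper_width': 85.31032452319141}
```

View pics/scene0.png

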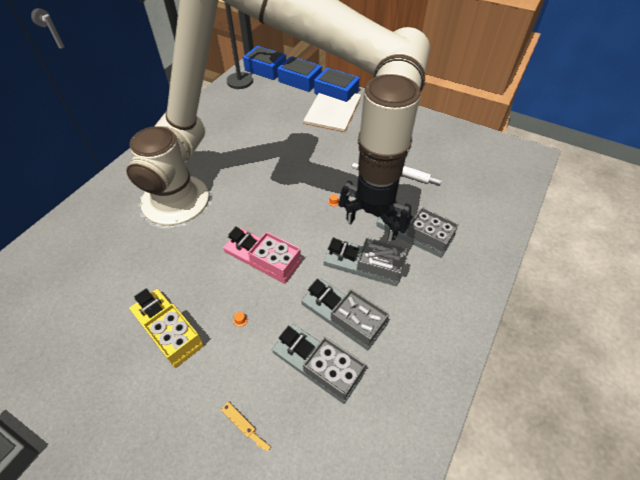

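View pics/side0.png

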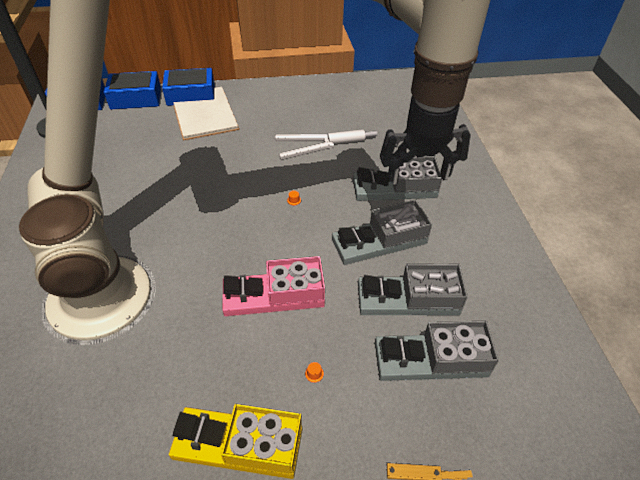

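View pics/wrist0.png

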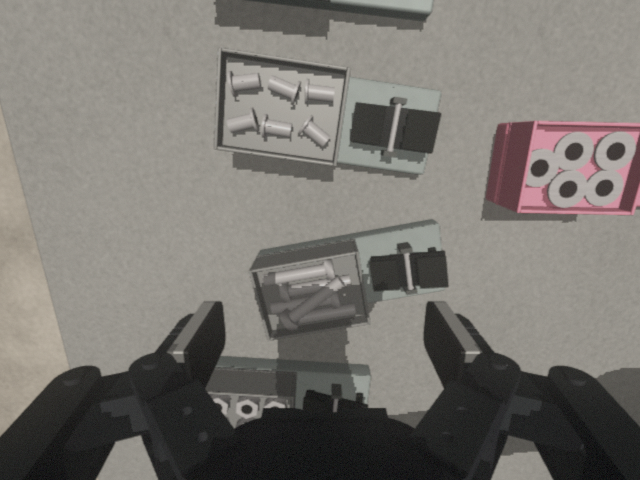

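The row, from far (+y) to near in the side view, with rocker pixels:

| Unit | Side view rocker pixel |
|---|---|
| Nuts | (374,178) |
| Bolts (turned a bit) | (355,237) |
| Rivnuts | (381,288) |
| Washers | (403,350) |

The pink unit at (243,287) and the yellow one at (199,428) are look-alikes. In the wrist view the bolt rocker is at (408,270) and the rivnut rocker at (395,128).

```bash
cat >> h.py <<'E'
def dark(c,roi,th=45,amin=60):
    x0,y0,x1,y1=roi; m=np.zeros((480,640),np.uint8); m[y0:y1,x0:x1]=(c["image"][y0:y1,x0:x1].max(2)<th)*255
    m=cv2.morphologyEx(m,cv2.MORPH_OPEN,np.ones((3,3),np.uint8))
    out=[]
    for k in cv2.findContours(m,cv2.RETR_EXTERNAL,cv2.CHAIN_APPROX_NONE)[0]:
        if cv2.contourArea(k)>amin:
            M=cv2.moments(k); out.append((M["m10"]/M["m00"],M["m01"]/M["m00"],M["m00"],cv2.boundingRect(k)))
    return out
E
python3 - <<'E'
from h import *
import pickle
S,D,W=[pickle.load(open(n+"0.pkl","rb")) for n in("scene","side","wrist")]
for c,rois in((D,dict(nut=(352,160,394,194),bolt=(330,220,380,255),riv=(358,270,405,306),wash=(378,332,428,368))),(S,dict(bolt=(325,235,362,268),riv=(300,276,345,312),wash=(275,322,320,362))),(W,dict(bolt=(365,235,455,300),riv=(345,90,445,165)))):
  for n,r in rois.items(): print(n,[tuple(np.round(o[:3],1))+(o[3],)+tuple(np.round(onz(c,o[0],o[1],50)[:2])) for o in dark(c,r)])
img=np.hstack([cv2.resize(D["image"][150:380,325:505],None,fx=2.4,fy=2.4,interpolation=cv2.INTER_CUBIC),cv2.resize(S["image"][195:405,265:420][:,:],(390,552),interpolation=cv2.INTER_CUBIC)])
cv2.imwrite("pics/z1.png",cv2.resize(img,(800,int(img.shape[0]*800/img.shape[1])))[:600,:,::-1]); print(img.shape)
E
```

```text
Traceback (most recent call last):
  File "h.py", line 6, in onz
    e,d=ray(c,u,v); return e+d*(z-e[2])/d[2]
        ~~~^^^^^^^
  File "h.py", line 4, in ray
    d=np.array([(u-c["cx"])/c["fx"],(v-c["cy"])/c["fy"],1.0]); return np.array(c["eye"],float),np.array(c["rotation"])@d
                                                                                               ~~~~~~~~~~~~~~~~~~~~~~~^~
ValueError: matmul: Input operand 1 has a mismatch in its core dimension 0, with gufunc signature (n?,k),(k,m?)->(n?,m?) (size 3 is different from 4)
```

```bash
sed -i 's/np.array(c\["rotation"\])/Rm(c)/g' h.py; cat >> h.py <<'E'
from scipy.spatial.transform import Rotation
def Rm(c): return Rotation.from_quat(c["rotation"]).as_matrix()
E
python3 - <<'E'
from h import *
import pickle
S,D,W=[pickle.load(open(n+"0.pkl","rb")) for n in("scene","side","wrist")]
for c,rois in((D,dict(nut=(352,160,394,194),bolt=(330,220,380,255),riv=(358,270,405,306),wash=(378,332,428,368))),(S,dict(bolt=(325,235,362,268),riv=(300,276,345,312),wash=(275,322,320,362))),(W,dict(bolt=(365,235,455,300),riv=(345,90,445,165)))):
  for n,r in rois.items(): print(n,[[round(float(x),1) for x in o[:3]]+list(o[3])+onz(c,o[0],o[1],50)[:2].round().tolist() for o in dark(c,r)])
img=np.hstack([cv2.resize(D["image"][150:380,325:505],None,fx=2.4,fy=2.4,interpolation=cv2.INTER_CUBIC),cv2.resize(S["image"][195:405,265:420],(390,552),interpolation=cv2.INTER_CUBIC)])
cv2.imwrite("pics/z1.png",cv2.resize(img,(800,int(img.shape[0]*800/img.shape[1])))[:600,:,::-1])
E
```

```text
nut [[376.3, 174.8, 474.5, 357, 160, 37, 29, 618.0, 237.0]]
bolt [[346.6, 236.6, 215.0, 339, 228, 19, 21, 512.0, 51.0], [365.7, 234.3, 189.5, 357, 227, 18, 16, 554.0, 52.0]]
riv [[391.2, 288.0, 225.5, 383, 279, 18, 20, 575.0, -93.0], [371.1, 286.7, 172.5, 363, 277, 17, 18, 537.0, -85.0]]
wash [[413.2, 350.8, 296.5, 403, 341, 22, 20, 581.0, -232.0], [390.8, 348.7, 353.0, 381, 338, 21, 24, 543.0, -222.0]]
bolt [[350.3, 252.4, 134.5, 343, 246, 15, 14, 559.0, 55.0], [335.5, 246.2, 126.5, 329, 239, 14, 15, 517.0, 54.0]]
riv [[330.5, 299.3, 164.0, 322, 291, 18, 17, 582.0, -91.0], [317.1, 288.6, 152.5, 310, 281, 15, 16, 539.0, -81.0]]
wash [[303.2, 347.8, 201.5, 294, 338, 19, 20, 588.0, -228.0], [288.9, 336.5, 184.0, 281, 328, 17, 18, 546.0, -221.0]]
bolt []
riv []
```

View pics/z1.png

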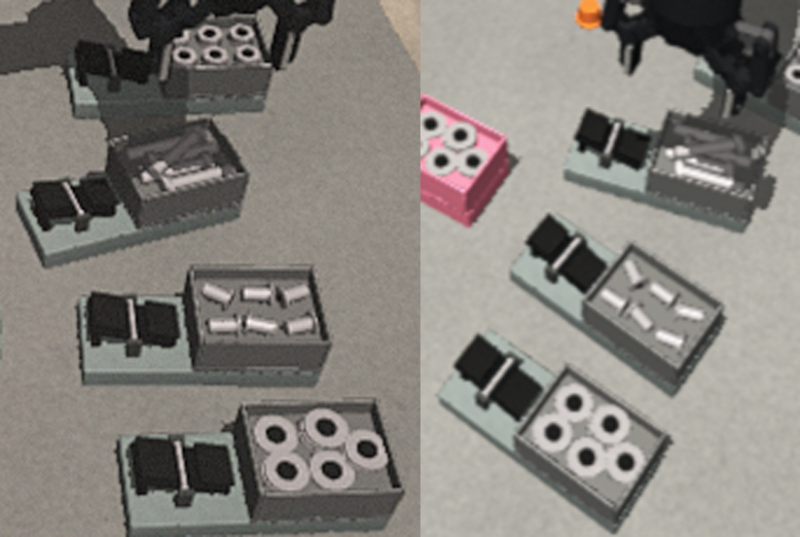

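The crop confirms the bins: hex nuts at the top, then long bolts, rivnuts and washers, with every near end up. Next I triangulate the near cushions.

```bash
python3 - <<'E'
from h import *
import pickle
S,D=[pickle.load(open(n+"0.pkl","rb")) for n in("scene","side")]
P=dict(bolt=((346.6,236.6),(335.5,246.2),(365.7,234.3),(350.3,252.4)),riv=((371.1,286.7),(317.1,288.6),(391.2,288),(330.5,299.3)),wash=((390.8,348.7),(288.9,336.5),(413.2,350.8),(303.2,347.8)))
for n,p in P.items():
  a,ea=meet(D,p[0],S,p[1]); b,eb=meet(D,p[2],S,p[3]); d=b-a
  print(n,a.round(),round(ea,1),b.round(),round(eb,1),"len",np.linalg.norm(d[:2]).round(1),"yaw",np.degrees(np.arctan2(d[1],d[0])).round())
E
```

```text
bolt [514.  59.  41.] 0.8 [557.  62.  39.] 0.8 len 42.6 yaw 4.0
riv [538. -79.  44.] 2.4 [578. -84.  37.] 0.1 len 40.9 yaw -7.0
wash [ 545. -219.   43.] 0.2 [ 585. -224.   36.] 1.6 len 40.9 yaw -7.0
```

Emit:
play_rows:
  series:
    - [-20,5,0,0,0,-1]
    - [-20,5,0,0,0,-1]
    - [-20,5,0,0,0,-1]
    - [-20,5,0,0,0,-1]
    - [-10,5,0,0,0,-1]
    - [-10,5,0,0,0,-1]
    - [-10,5,0,0,0,-1]
    - [0,5,0,0,0,-1]
    - [0,5,0,0,0,-1]
    - [0,5,0,0,0,-1]
    - [0,0,0,0,0,-1]
    - [0,0,0,0,0,-1]
    - [0,0,0,0,0,-1]
    - [0,0,0,0,0,-1]
    - [0,0,0,0,0,-1]
    - [0,0,0,0,0,0]
    - [0,0,0,0,0,0]
  gripper: 0

```text
clock: 1.57
position: [514.8, 50.0, 231.3]
ee_rot: [-0.001, 1.0, -0.0, -0.0]
contact_force: [0.3, -0.2, 0.3]
gripper_width: -0.3
grasp_force: 0.0
```

```bash
python3 - <<'E'
from h import *
import pickle
c=get_image("wrist"); pickle.dump(c,open("w1.pkl","wb")); cv2.imwrite("pics/w1.png",c["image"][:,:,::-1]); print(c["eye"],Rm(c).round(2).tolist())
s=read_state(); p=np.array(s["position"])-[0,0,25]; print(p,"tip px",proj(c,p))
for x,y,z in((510,52,56),(580,53,40),(545,-216,58),(540,-80,58)): print((x,y,z),proj(c,(x,y,z)))
E
```

```text
[438.91397795  49.69806555 374.15541479] [[-0.0, 0.95, 0.3], [1.0, 0.0, 0.0], [0.0, 0.3, -0.95]]
[514.84403593  50.0087069  206.35182931] tip px (np.float64(323.9731153618053), np.float64(282.5214712547208))
(510, 52, 56) (np.float64(326.0598509006773), np.float64(212.0572517564386))
(580, 53, 40) (np.float64(326.55225646708425), np.float64(273.72507194579686))
(545, -216, 58) (np.float64(50.449422512494834), np.float64(246.7446332144955))
(540, -80, 58) (np.float64(189.71910436512184), np.float64(242.3298077102917))
```

View pics/w1.png

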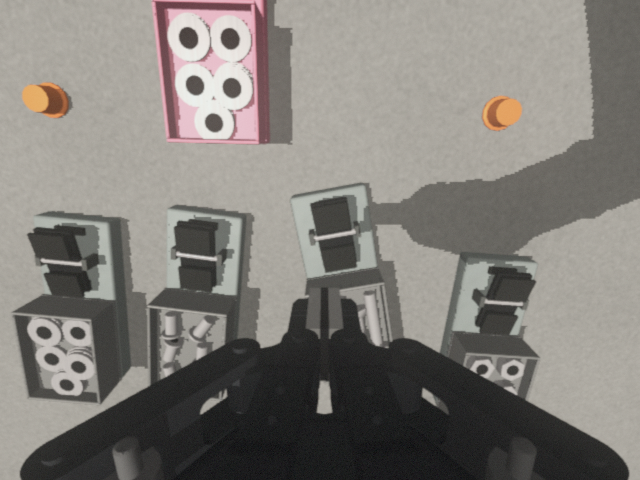

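This wrist view shows all four rockers. From left to right: washers (62,260), rivnuts (197,255), bolts (335,233) and nuts (505,300). The near cushions are the upper ones, at about (53,242) for washers, (330,212) for bolts and (515,283) for nuts.

```bash
python3 - <<'E'
from h import *
import pickle
c=pickle.load(open("w1.pkl","rb")); D=get_image("side"); S=get_image("scene")
R=dict(wash=(25,222,100,298),riv=(165,212,228,295),bolt=(300,190,366,274),nut=(470,262,540,338))
for n,r in R.items():
  for o in sorted(dark(c,r,62,100),key=lambda o:o[1])[:3]:
    print(n,[round(float(x),1) for x in o[:3]],o[3],"z55:",onz(c,o[0],o[1],55)[:2].round(1),"z40:",onz(c,o[0],o[1],40)[:2].round(1))
for c2,k,r in((D,"nut side",(345,155,400,195)),(S,"nut scene",(370,200,420,250)),(D,"bolt side",(330,220,380,255))):
  print(k,[[round(float(x),1) for x in o[:3]]+list(o[3]) for o in dark(c2,r)])
a=c["image"]; t=lambda x0,y0:cv2.resize(a[y0:y0+85,x0:x0+75],None,fx=3.5,fy=3.5,interpolation=cv2.INTER_NEAREST)
cv2.imwrite("pics/z2.png",np.hstack([t(22,215),t(295,187),t(470,255)])[:,:,::-1])
E
```

```text
wash [65.7, 239.0, 629.0] (35, 226, 50, 35) z55: [ 538.  -201.8] z40: [ 542.6 -213.6]
wash [72.4, 275.6, 505.0] (49, 265, 42, 31) z55: [ 576.7 -203.5] z40: [ 583.1 -215.4]
riv [211.7, 238.9, 136.0] (207, 224, 10, 31) z55: [537.3 -59.4] z40: [542.  -64.5]
riv [203.3, 269.0, 286.0] (182, 261, 34, 25) z55: [569.  -70.8] z40: [575.1 -76.4]
bolt [337.5, 245.5, 116.5] (322, 240, 31, 11) z55: [543.7  63.4] z40: [548.6  64. ]
nut [503.9, 278.9, 504.5] (487, 267, 43, 32) z55: [578.7 232.5] z40: [585.2 241. ]
nut [492.8, 312.7, 366.0] (476, 305, 39, 23) z55: [617.1 227. ] z40: [625.5 235.4]
nut side [[381.4, 177.9, 147.5, 374, 171, 15, 15], [359.6, 168.5, 321.5, 348, 155, 24, 31]]
nut scene [[403.7, 218.6, 112.5, 397, 213, 14, 13], [390.9, 210.1, 109.0, 384, 204, 14, 13]]
bolt side [[346.2, 236.4, 221.5, 338, 228, 19, 21], [365.4, 234.2, 192.5, 356, 227, 19, 16]]
```

View pics/z2.png

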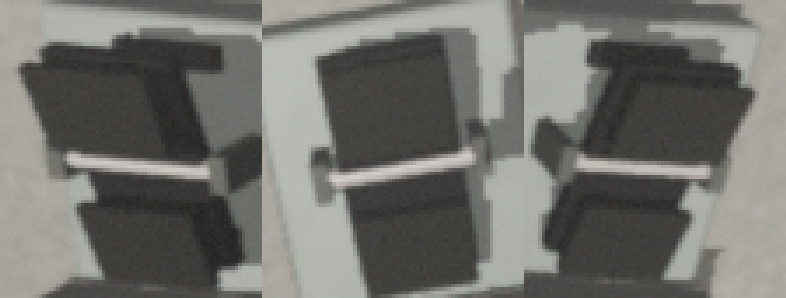

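```bash
python3 - <<'E'
from h import *
import pickle
c=pickle.load(open("w1.pkl","rb")); D,S=[pickle.load(open(n+"0.pkl","rb")) for n in("side","scene")]
P=dict(wash=((45.9,234),(61.5,262.4)),bolt=((328.6,205.9),(335,235.1)),nut=((518.9,279.6),(503.9,302.9)))
# bar mids in side / scene read off z1 (800 wide from 822 x 552)
k=822/800
bs=dict(wash=(180,466),bolt=(75,200),nut=(112,60)); bc=dict(wash=(499,378),bolt=(612,143))
for n,(f,b) in P.items():
  F=onz(c,*f,59.5); B=onz(c,*b,46); d=(B-F)[:2]; L=np.linalg.norm(d); 
  print(n,"front",F.round(1),"bar",B.round(1),"L",L.round(1),"yaw",np.degrees(np.arctan2(d[1],d[0])).round(1),"pad@28",(B[:2]-d/L*28).round(1))
  s=np.array(bs[n])*k/2.4+[325,150]; m,e=meet(c,b,D,s); print("  bar tri side",m.round(1),round(e,1))
  if n in bc: s=(np.array(bc[n])*k-[432,0])*[155/390,210/552]+[265,195]; m,e=meet(c,b,S,s); print("  bar tri scene",m.round(1),round(e,1))
E
```

```text
wash front [ 531.6 -216.1   59.5] bar [ 565.9 -218.7   46. ] L 34.4 yaw -4.4 pad@28 [ 538.  -216.6]
  bar tri side [ 566.  -222.    41.6] 2.9
  bar tri scene [ 567.8 -221.9   41.8] 0.8
bolt front [503.3  54.3  59.5] bar [535.7  61.1  46. ] L 33.1 yaw 11.9 pad@28 [508.3  55.4]
  bar tri side [538.1  61.4  37.5] 0.3
  bar tri scene [537.9  60.7  35.6] 2.4
nut front [577.4 245.   59.5] bar [610.4 242.1  46. ] L 33.1 yaw -5.1 pad@28 [582.5 244.6]
  bar tri side [612.  244.1  42.2] 0.7
```

Emit:
play_rows:
  series:
    - [-3.5,6,-30,0,0,0]
    - [0,0,-35,0,0,0]
    - [0,0,-35,0,0,0]
    - [0,0,-26,0,0,0]
    - [0,0,0,0,0,0]
    - [0,0,0,0,0,0]
  gripper: 0

```text
clock: 2.22
position: [511.2, 55.7, 104.9]
ee_rot: [-0.001, 1.0, -0.001, -0.001]
contact_force: [1.5, -0.2, -0.8]
gripper_width: 0.3
grasp_force: 0.0
```

```bash
python3 - <<'E'
from h import *
c=get_image("wrist"); d=get_image("side")
cv2.imwrite("pics/w2.png",np.hstack([cv2.resize(c["image"][100:480,100:540],(460,397)),cv2.resize(d["image"][190:270,300:440],(340,397*80//160*2))[:397]])[:,:,::-1])
print(read_state()["contact_force"],proj(c,(511.5,56,58)),proj(c,np.array(read_state()["position"])-[0,0,25]))
E
```

```text
Traceback (most recent call last):
ValueError: all the input array dimensions except for the concatenation axis must match exactly, but along dimension 0, the array at index 0 has size 397 and the array at index 1 has size 396
```

```bash
python3 - <<'E'
from h import *
c=get_image("wrist"); d=get_image("side")
cv2.imwrite("pics/w2.png",np.hstack([cv2.resize(c["image"][100:480,100:540],(440,380)),cv2.resize(d["image"][190:270,300:440],(340,380))])[:,:,::-1])
print(read_state()["contact_force"],read_state()["position"],proj(c,(511.5,56,58)),proj(c,np.array(read_state()["position"])-[0,0,25]))
E
```

```text
[-0.41239345  0.24838335  0.20703846] [512.97943919  56.5595561  107.65617569] (np.float64(323.05220640986715), np.float64(262.9300836000664)) (np.float64(324.02689495092505), np.float64(282.3716333160769))
```

View pics/w2.png

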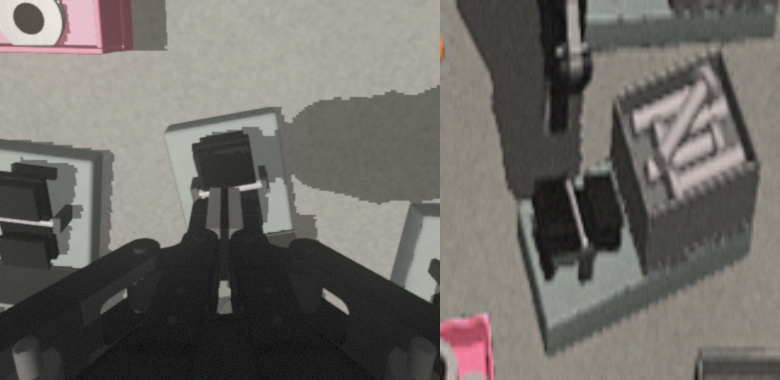

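The tip hangs just behind the bolt rocker's near cushion in the image, which puts it above and in line. The cushion is at full-image (323,258), against (323,263) predicted.

Emit:
play_rows:
  series:
    - [0,0,-12,0,0,0]
    - [0,0,-6,0,0,0]
    - [0,0,0,0,0,0]
    - [0,0,0,0,0,0]
    - [0,0,0,0,0,0]

```text
clock: 2.83
position: [511.9, 56.2, 88.2]
ee_rot: [-0.0, 1.0, 0.0, 0.001]
contact_force: [0.9, -0.1, -0.2]
gripper_width: -0.1
grasp_force: 0.0
```

Emit:
play_rows:
  series:
    - [0,0,0,0,0,0]

```text
clock: 2.92
position: [511.9, 56.2, 88.2]
ee_rot: [-0.0, 1.0, 0.0, 0.001]
contact_force: [0.0, -0.3, -0.5]
gripper_width: -0.1
grasp_force: 0.0
```

Emit:
play_rows:
  series:
    - [0,0,-3,0,0,0]
    - [0,0,-2,0,0,0]
    - [0,0,-2,0,0,0]
    - [0,0,0,0,0,0]
    - [0,0,0,0,0,0]

```text
clock: 3.33
position: [511.4, 56.0, 80.3]
ee_rot: [0.0, 1.0, -0.0, -0.0]
contact_force: [0.4, -0.4, 0.1]
gripper_width: -0.5
grasp_force: 0.0
```

Emit:
play_rows:
  series:
    - [0,0,-2,0,0,0]
    - [0,0,-2,0,0,0]
    - [0,0,-2,0,0,0]
    - [0,0,-2,0,0,0]
    - [0,0,0,0,0,0]
    - [0,0,0,0,0,0]

```text
clock: 3.83
position: [511.4, 56.0, 72.3]
ee_rot: [0.0, 1.0, -0.0, -0.0]
contact_force: [-0.9, -0.1, -0.5]
gripper_width: 0.1
grasp_force: 0.0
```

Emit:
play_rows:
  series:
    - [0,0,-1,0,0,0]
    - [0,0,-1,0,0,0]
    - [0,0,0,0,0,0]
    - [0,0,0,0,0,0]

```text
clock: 4.17
position: [511.5, 56.0, 70.5]
ee_rot: [0.0, 1.0, -0.0, -0.0]
contact_force: [-0.0, -0.6, 0.4]
gripper_width: 0.1
grasp_force: 0.0
```

Emit:
play_rows:
  series:
    - [0,0,-1,0,0,0]
    - [0,0,0,0,0,0]
    - [0,0,0,0,0,0]

```text
clock: 4.42
position: [511.4, 56.0, 69.5]
ee_rot: [-0.0, 1.0, -0.0, -0.0]
contact_force: [0.0, 0.4, -0.4]
gripper_width: 0.2
grasp_force: 0.0
```

```bash
python3 - <<'E'
from h import *
c=get_image("wrist"); d=get_image("side")
cv2.imwrite("pics/w3.png",np.hstack([cv2.resize(c["image"][200:400,220:430],(400,380)),cv2.resize(d["image"][190:270,310:400],(400,380))])[:,:,::-1])
print(read_state()["contact_force"],read_state()["position"])
E
```

```text
[ 0.54661542  0.29601315 -0.69771281] [511.52473011  56.04428263  69.5464972 ]
```

View pics/w3.png

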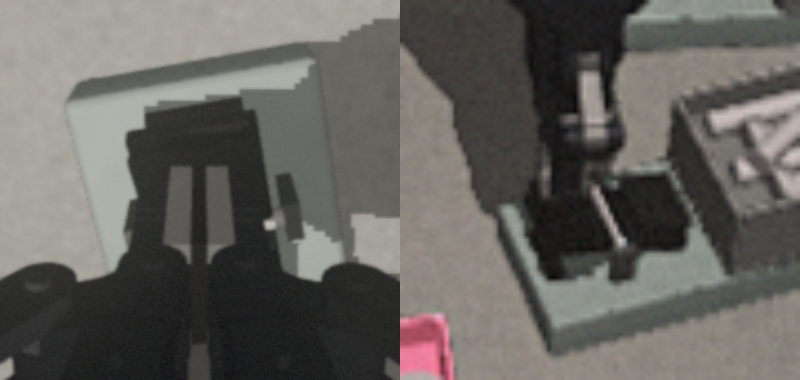

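The rocker has tilted: its far end is up in the side crop at (650,215), and the tip sits on the near cushion. I'll go on in 1 mm steps until the stop shows in the force.

Emit:
play_rows:
  series:
    - [0,0,-1,0,0,0]
    - [0,0,0,0,0,0]
    - [0,0,0,0,0,0]

```text
clock: 4.77
position: [511.4, 56.0, 68.4]
ee_rot: [-0.0, 1.0, -0.0, -0.0]
contact_force: [-0.7, 0.0, 0.1]
gripper_width: 0.1
grasp_force: 0.0
```

Emit:
play_rows:
  series:
    - [0,0,-0.7,0,0,0]
    - [0,0,0,0,0,0]
    - [0,0,0,0,0,0]

```text
clock: 5.02
position: [511.5, 56.0, 67.8]
ee_rot: [-0.0, 1.0, -0.0, -0.0]
contact_force: [-0.3, 0.5, -1.1]
gripper_width: -0.0
grasp_force: 0.0
```

Emit:
play_rows:
  series:
    - [0,0,-0.7,0,0,0]
    - [0,0,0,0,0,0]
    - [0,0,0,0,0,0]

```text
clock: 5.27
position: [511.4, 56.0, 67.1]
ee_rot: [-0.0, 1.0, -0.0, -0.0]
contact_force: [0.9, -0.9, -0.8]
gripper_width: 0.0
grasp_force: 0.0
```

Emit:
play_rows:
  series:
    - [0,0,-0.5,0,0,0]
    - [0,0,0,0,0,0]
    - [0,0,0,0,0,0]

```text
clock: 5.52
position: [511.5, 56.0, 66.6]
ee_rot: [-0.0, 1.0, -0.0, -0.0]
contact_force: [-0.8, 0.1, 0.1]
gripper_width: -0.2
grasp_force: 0.0
```

```bash
python3 - <<'E'
from h import *
import pickle
D0,S0=[pickle.load(open(n+"0.pkl","rb")) for n in("side","scene")]
D,S=get_image("side"),get_image("scene")
for c0,c,r in((D0,D,(356,205,385,262)),(S0,S,(340,225,368,275))):
  for q in(c0,c): print([[round(float(x),1) for x in o[:3]]+list(o[3]) for o in dark(q,r,45,40)])
  print([np.round(proj(c,(573,69,z)),1).tolist() for z in(41,59)])
s=read_state(); print(s["joint_efforts"].round(2),s["contact_force"],s["wrist_torque"])
E
```

```text
[[365.7, 234.3, 189.5, 357, 227, 18, 16]]
[[365.6, 234.2, 187.0, 357, 227, 18, 15]]
[[372.4, 230.4], [373.2, 224.7]]
[[350.3, 252.4, 134.5, 343, 246, 15, 14]]
[[350.2, 252.4, 135.0, 343, 246, 15, 14]]
[[357.2, 252.7], [357.7, 248.7]]
[ -0.   -33.74  13.24   2.94  -0.     0.  ] [ 0.276939    0.50994484 -0.05035335] [0.00163579 0.02313313 0.00690945]
```

The rocker has not moved (identical blobs), so the tip is still above it. I need to check the real heights.

```bash
python3 - <<'E'
from h import *
import pickle
D,S,W=[pickle.load(open(n+".pkl","rb")) for n in("side0","scene0","w1")]
W2=get_image("wrist"); pickle.dump(W2,open("w3.pkl","wb"))
def orange(c):
  h=cv2.cvtColor(c["image"],cv2.COLOR_RGB2HSV); m=cv2.inRange(h,(5,150,100),(18,255,255)); o=[]
  for k in cv2.findContours(m,cv2.RETR_EXTERNAL,cv2.CHAIN_APPROX_NONE)[0]:
    if 60<cv2.contourArea(k)<2500: M=cv2.moments(k); o.append((M["m10"]/M["m00"],M["m01"]/M["m00"]))
  return o
o=[orange(c) for c in(D,S,W)]; print([np.round(x,0).tolist() for x in o])
print("caps z11",[[onz(c,*p,11)[:2].round().tolist() for p in q] for c,q in zip((D,S,W),o)])
for p in o[0]:
  for q in o[1]:
    m,e=meet(D,p,S,q)
    if e<12: print("D-S",m.round(1),round(e,1))
  for q in o[2]:
    m,e=meet(D,p,W,q)
    if e<12: print("D-W",m.round(1),round(e,1))
s=read_state(); p=np.array(s["position"]); 
for z in(0,10,25): print("tip",z,np.round([proj(c,p-[0,0,z]) for c in(W2,D,S)],1).tolist())
print("pad px",np.round([proj(W2,(511.5,56,z)) for z in(58,50,40,30)],1).tolist())
d=get_image("side")["image"][190:270,310:400]
cv2.imwrite("pics/w4.png",np.hstack([cv2.resize(W2["image"][180:340,240:410],(400,376),interpolation=cv2.INTER_LANCZOS4),cv2.resize(np.clip(d.astype(int)*2,0,255).astype(np.uint8),(400,376),interpolation=cv2.INTER_LANCZOS4)])[:,:,::-1].clip(0,255))
E
```

```text
[[[432.0, 471.0], [314.0, 372.0], [294.0, 198.0], [12.0, 111.0], [188.0, 36.0]], [[240.0, 319.0], [333.0, 200.0], [347.0, 68.0], [392.0, 12.0]], [[55.0, 96.0]]]
caps z11 [[[566.0, -421.0], [405.0, -229.0], [417.0, 224.0], [-334.0, 683.0], [141.0, 1076.0]], [[407.0, -228.0], [418.0, 225.0], [124.0, 873.0], [90.0, 1389.0]], [[405.0, -214.0]]]
D-S [ 405.5 -226.4    6.6] 0.5
D-W [ 404.9 -222.9   -0.7] 2.3
D-S [416.9 227.3   7.8] 0.2
tip 0 [[324.0, 304.8], [346.2, 229.4], [334.3, 240.9]]
tip 10 [[324.0, 295.1], [345.9, 232.6], [334.2, 243.2]]
tip 25 [[324.0, 282.4], [345.6, 237.4], [334.1, 246.6]]
pad px [[323.9, 296.4], [323.9, 289.2], [323.9, 281.2], [323.9, 273.9]]
```

View pics/w4.png

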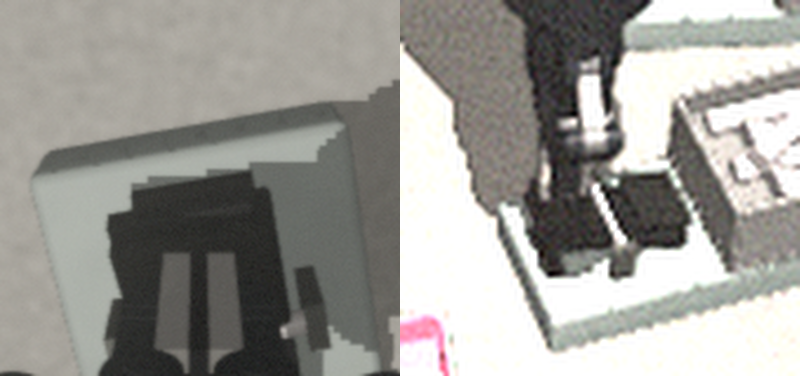

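The tip ends at wrist row 288, and in the side view at about TCP height. Both views say the shut fingertips reach only about 0–3 mm past the reported TCP, not 25. The tip is therefore still about 6 mm above the cushion, and I'll go down in small steps and check the rocker as I go.

Emit:
play_rows:
  series:
    - [0,0,-2,0,0,0]
    - [0,0,-2,0,0,0]
    - [0,0,-2,0,0,0]
    - [0,0,-2,0,0,0]
    - [0,0,-2,0,0,0]
    - [0,0,0,0,0,0]

```text
clock: 6.22
position: [511.2, 55.9, 56.2]
ee_rot: [0.0, 1.0, -0.0, -0.0]
contact_force: [0.6, -0.2, 0.6]
gripper_width: 0.1
grasp_force: 0.2
```

```bash
cat > chk.py <<'E'
from h import *
import sys
R=dict(bolt=((356,205,385,262),(340,225,368,275)),wash=((401,320,432,372),(292,320,325,362)),nut=((370,150,400,195),(395,195,420,240)),riv=((381,260,405,306),(320,276,345,312)))
D,S=get_image("side"),get_image("scene")
for n in sys.argv[1:]:
  for c,r in zip((D,S),R[n]): print(n,[[round(float(x),1) for x in o[:3]]+list(o[3]) for o in dark(c,r,45,40)])
E
python3 chk.py bolt
```

```text
bolt [[365.4, 233.8, 203.5, 356, 226, 19, 16]]
bolt [[350.2, 251.8, 136.5, 343, 245, 15, 15]]
```

The rocker has started to move, so contact is at TCP ≈ 58. The tip is at the TCP.

Emit:
play_rows:
  series:
    - [0,0,-2,0,0,0]
    - [0,0,-2,0,0,0]
    - [0,0,-2,0,0,0]
    - [0,0,-2,0,0,0]
    - [0,0,-1,0,0,0]
    - [0,0,0,0,0,0]
    - [0,0,0,0,0,0]

```text
clock: 6.9
position: [511.2, 55.8, 47.5]
ee_rot: [0.0, 1.0, -0.0, -0.0]
contact_force: [-1.2, -0.2, 2.2]
gripper_width: 0.0
grasp_force: 0.9
```

Emit:
play_rows:
  series:
    - [0,0,-1,0,0,0]
    - [0,0,0,0,0,0]
    - [0,0,0,0,0,0]

```text
clock: 7.15
position: [511.3, 55.9, 46.6]
ee_rot: [0.0, 1.0, -0.0, -0.0]
contact_force: [-2.5, -0.3, 2.3]
gripper_width: 0.3
grasp_force: 1.2
```

Emit:
play_rows:
  series:
    - [0,0,-1,0,0,0]
    - [0,0,0,0,0,0]
    - [0,0,0,0,0,0]

```text
clock: 7.4
position: [511.3, 55.9, 45.6]
ee_rot: [0.0, 1.0, -0.0, -0.0]
contact_force: [-2.2, -0.6, 1.7]
gripper_width: -0.4
grasp_force: 1.7
```

```bash
python3 chk.py bolt
```

```text
bolt [[364.9, 231.7, 215.5, 356, 222, 18, 20]]
bolt [[350.6, 250.0, 146.0, 343, 243, 15, 16]]
```

Emit:
play_rows:
  series:
    - [0,0,-1,0,0,0]
    - [0,0,0,0,0,0]
    - [0,0,0,0,0,0]

```text
clock: 7.75
position: [511.5, 56.0, 44.8]
ee_rot: [-0.0, 1.0, -0.0, -0.0]
contact_force: [-1.7, -0.9, 4.3]
gripper_width: -0.2
grasp_force: 2.6
```

Emit:
play_rows:
  series:
    - [0,0,-1,0,0,0]
    - [0,0,0,0,0,0]
    - [0,0,0,0,0,0]

```text
clock: 8.0
position: [511.6, 56.0, 44.0]
ee_rot: [-0.0, 1.0, -0.0, 0.0]
contact_force: [-3.5, -1.4, 6.9]
gripper_width: 0.1
grasp_force: 3.5
```

```bash
python3 chk.py bolt
```

```text
bolt [[364.7, 231.9, 210.5, 356, 223, 18, 19]]
bolt [[350.5, 250.0, 145.5, 343, 243, 15, 16]]
```

The force rises 2.5 N per mm while the rocker stands still, so it is on its stop at about 45 mm. I'll retract and go to the washers.

Emit:
play_rows:
  series:
    - [0,0,6,0,0,0]
    - [0,0,20,0,0,0]
    - [0,0,30,0,0,0]
    - [0,0,20,0,0,0]
    - [4,-30,0,0,0,0]
    - [4,-36,0,0,0,0]
    - [4,-36,0,0,0,0]
    - [4,-36,0,0,0,0]
    - [4,-36,0,0,0,0]
    - [4,-36,0,0,0,0]
    - [4,-36,0,0,0,0]
    - [0.5,-28,0,0,0,0]
    - [0,0,0,0,0,0]
    - [0,0,0,0,0,0]

```text
clock: 9.27
position: [540.7, -219.5, 119.4]
ee_rot: [0.001, 1.0, -0.0, 0.001]
contact_force: [-0.6, 0.5, -0.5]
gripper_width: -0.2
grasp_force: 0.0
```

```bash
python3 chk.py bolt riv; python3 - <<'E'
from h import *
c=get_image("wrist"); cv2.imwrite("pics/w5.png",c["image"][120:420,140:540,::-1])
print(read_state()["position"],np.round([proj(c,(540,-218,58)),proj(c,(566.8,-222,42)),proj(c,(531.6,-216,59.5))],1))
E
```

```text
bolt [[382.8, 248.5, 59.0, 381, 235, 4, 27], [365.3, 231.4, 253.5, 356, 222, 19, 20]]
bolt [[350.4, 249.8, 155.0, 343, 243, 15, 16]]
riv [[391.7, 286.5, 718.0, 381, 260, 24, 46]]
riv [[330.5, 299.2, 185.0, 322, 291, 18, 18], [322.3, 288.4, 45.5, 320, 283, 7, 12]]
[ 540.39977369 -217.25514077  119.66599877] [[323.5 257.8]
 [317.8 285.7]
 [326.7 246. ]]
```

View pics/w5.png

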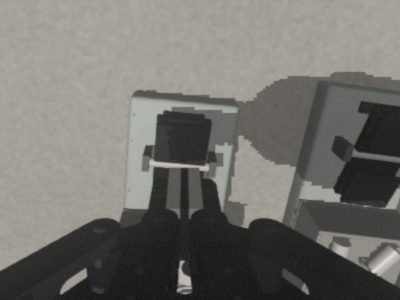

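The washer rocker's near cushion is at (324,257), where (323.5,258) was predicted. The bar is at (320,285), so the tip is over the pad, and the bolt rocker stays down. Pressing the washers.

Emit:
play_rows:
  series:
    - [0,0,-25,0,0,0]
    - [0,0,-20,0,0,0]
    - [0,0,-10,0,0,0]
    - [0,0,-4,0,0,0]
    - [0,0,-3,0,0,0]
    - [0,0,-3,0,0,0]
    - [0,0,-2,0,0,0]
    - [0,0,-2,0,0,0]
    - [0,0,-2,0,0,0]
    - [0,0,-2,0,0,0]
    - [0,0,-1,0,0,0]
    - [0,0,0,0,0,0]
    - [0,0,0,0,0,0]

```text
clock: 10.5
position: [539.5, -218.0, 45.5]
ee_rot: [0.0, 1.0, 0.0, -0.001]
contact_force: [-2.3, 0.9, 2.3]
gripper_width: -0.1
grasp_force: 1.3
```

Emit:
play_rows:
  series:
    - [0,0,-1,0,0,0]
    - [0,0,0,0,0,0]
    - [0,0,0,0,0,0]

```text
clock: 10.75
position: [539.8, -218.0, 44.8]
ee_rot: [-0.0, 1.0, -0.0, -0.0]
contact_force: [-2.4, 0.8, 4.2]
gripper_width: 0.0
grasp_force: 2.2
```

```bash
python3 chk.py wash; python3 -c "print('start 413.2 350.8 / 303.2 347.8')"
```

```text
wash [[414.6, 348.1, 304.0, 405, 337, 19, 24], [428.0, 341.6, 84.0, 425, 329, 7, 28], [405.5, 325.4, 100.5, 401, 320, 13, 17]]
wash [[303.5, 346.7, 206.0, 294, 338, 19, 19]]
start 413.2 350.8 / 303.2 347.8
```

One more step to be sure it rests on the stop. Then I retract and move towards the nuts, at pad (585,245).

Emit:
play_rows:
  series:
    - [0,0,-1,0,0,0]
    - [0,0,0,0,0,0]
    - [0,0,0,0,0,0]

```text
clock: 11.1
position: [540.0, -218.1, 43.9]
ee_rot: [-0.0, 1.0, -0.0, 0.0]
contact_force: [-3.3, 0.3, 6.0]
gripper_width: -0.3
grasp_force: 3.2
```

Emit:
play_rows:
  series:
    - [0,0,6,0,0,0]
    - [0,0,20,0,0,0]
    - [0,0,30,0,0,0]
    - [0,0,20,0,0,0]
    - [3,0,0,0,0,0]
    - [3,36,0,0,0,0]
    - [3,36,0,0,0,0]
    - [3,36,0,0,0,0]
    - [3,36,0,0,0,0]
    - [3,36,0,0,0,0]
    - [3,36,0,0,0,0]
    - [3,36,0,0,0,0]
    - [3,36,0,0,0,0]
    - [3,36,0,0,0,0]
    - [3,36,0,0,0,0]
    - [3,36,0,0,0,0]
    - [3,36,0,0,0,0]
    - [4,31,0,0,0,0]
    - [5,0,0,0,0,0]
    - [0,0,0,0,0,0]

```text
clock: 12.77
position: [588.9, 247.4, 118.8]
ee_rot: [-0.001, 1.0, 0.0, 0.001]
contact_force: [0.7, 0.3, -0.0]
gripper_width: 0.4
grasp_force: 0.0
```

Emit:
play_rows:
  series:
    - [0,0,0,0,0,0]
    - [0,0,0,0,0,0]

```text
clock: 12.93
position: [587.8, 244.1, 119.2]
ee_rot: [0.001, 1.0, -0.0, -0.0]
contact_force: [-0.7, -0.7, 0.1]
gripper_width: -0.0
grasp_force: 0.0
```

```bash
python3 chk.py wash bolt riv; python3 - <<'E'
from h import *
import pickle
c=get_image("wrist"); pickle.dump(c,open("w6.pkl","wb"))
print(read_state()["position"],np.round([proj(c,(585,244.8,58)),proj(c,(612,244,42)),proj(c,(577.4,245,59.5))],1))
for o in dark(c,(290,215,360,290),62,100): print([round(float(x),1) for x in o[:3]],o[3])
g=c["image"].max(2)
for u in (310,317,324,331,338): print(u,g[222:292:2,u].tolist())
for v in(245,255,265): print(v,g[v,280:370:3].tolist())
E
```

```text
wash [[413.3, 348.1, 355.5, 403, 337, 21, 24], [428.0, 340.4, 55.5, 425, 334, 7, 14]]
wash [[303.5, 346.7, 206.0, 294, 338, 19, 19]]
bolt [[365.0, 231.9, 215.5, 356, 223, 18, 19]]
bolt [[350.6, 250.3, 138.5, 343, 244, 15, 15]]
riv [[391.7, 288.4, 262.0, 383, 279, 18, 20]]
riv [[330.5, 299.3, 164.5, 322, 291, 18, 17]]
[587.99074706 243.92999402 119.74475068] [[325.4 254.1]
 [324.2 282.7]
 [325.8 243.5]]
[329.2, 253.8, 1985.0] (300, 229, 53, 52)
310 [184, 181, 176, 101, 58, 55, 52, 63, 59, 49, 60, 65, 63, 61, 54, 53, 54, 55, 55, 56, 55, 60, 60, 58, 63, 61, 61, 64, 65, 167, 200, 165, 62, 92, 94]
317 [183, 120, 110, 96, 55, 56, 53, 62, 56, 49, 56, 64, 53, 53, 50, 48, 51, 51, 53, 52, 50, 54, 48, 49, 52, 49, 52, 48, 52, 139, 203, 182, 76, 89, 97]
324 [182, 120, 112, 100, 54, 51, 51, 52, 58, 49, 51, 61, 56, 55, 52, 50, 52, 49, 52, 51, 50, 53, 47, 44, 49, 53, 49, 46, 49, 110, 199, 190, 91, 46, 45]
331 [176, 122, 110, 110, 60, 56, 52, 54, 58, 52, 48, 52, 53, 46, 50, 51, 46, 51, 48, 50, 50, 46, 47, 50, 45, 49, 45, 46, 48, 74, 194, 193, 133, 88, 94]
338 [173, 119, 109, 108, 71, 54, 55, 48, 55, 45, 47, 50, 50, 51, 46, 50, 50, 48, 48, 48, 50, 45, 48, 46, 47, 51, 49, 46, 47, 59, 171, 195, 162, 89, 92]
245 [183, 185, 182, 182, 183, 182, 128, 67, 68, 67, 65, 63, 60, 62, 58, 60, 61, 57, 58, 54, 48, 52, 46, 52, 57, 107, 108, 109, 108, 110]
255 [181, 184, 181, 181, 180, 184, 98, 67, 65, 62, 55, 50, 51, 47, 48, 49, 49, 47, 46, 49, 49, 50, 50, 46, 88, 106, 110, 109, 109, 108]
265 [182, 181, 179, 68, 63, 104, 69, 66, 65, 66, 58, 50, 47, 48, 46, 51, 53, 52, 46, 45, 47, 49, 46, 51, 106, 152, 169, 170, 169, 171]
```

The nut bar is at row 283 (282.7 predicted) and the cushion mid column is 325 (325.4 predicted). The bolt and washer rockers stay down and the rivnuts' is unchanged. I'll shift 3 mm back and press.

Emit:
play_rows:
  series:
    - [-3,1,-25,0,0,0]
    - [0,0,-20,0,0,0]
    - [0,0,-10,0,0,0]
    - [0,0,-4,0,0,0]
    - [0,0,-3,0,0,0]
    - [0,0,-3,0,0,0]
    - [0,0,-2,0,0,0]
    - [0,0,-2,0,0,0]
    - [0,0,-2,0,0,0]
    - [0,0,-2,0,0,0]
    - [0,0,-1,0,0,0]
    - [0,0,0,0,0,0]
    - [0,0,0,0,0,0]

```text
clock: 14.17
position: [584.8, 246.1, 45.6]
ee_rot: [-0.0, 1.0, -0.0, -0.0]
contact_force: [-2.2, 1.8, 2.9]
gripper_width: -0.1
grasp_force: 1.2
```

Emit:
play_rows:
  series:
    - [0,0,-1,0,0,0]
    - [0,0,0,0,0,0]
    - [0,0,0,0,0,0]

```text
clock: 14.42
position: [585.0, 246.1, 44.9]
ee_rot: [-0.0, 1.0, 0.0, 0.0]
contact_force: [-2.6, 1.0, 3.9]
gripper_width: -0.3
grasp_force: 2.1
```

Emit:
play_rows:
  series:
    - [0,0,-1,0,0,0]
    - [0,0,0,0,0,0]
    - [0,0,0,0,0,0]

```text
clock: 14.67
position: [585.2, 246.1, 44.1]
ee_rot: [-0.0, 1.0, 0.0, 0.0]
contact_force: [-3.6, 0.9, 5.3]
gripper_width: 0.1
grasp_force: 3.0
```

Emit:
play_rows:
  series:
    - [0,0,6,0,0,0]
    - [0,0,20,0,0,0]
    - [0,0,35,0,0,0]
    - [0,0,40,0,0,0]
    - [-20,0,40,0,0,0]
    - [-30,0,30,0,0,0]
    - [-30,0,20,0,0,0]
    - [-30,0,0,0,0,0]
    - [0,0,0,0,0,0]
    - [0,0,0,0,0,0]

```text
clock: 15.5
position: [476.2, 246.0, 232.3]
ee_rot: [-0.001, 1.0, 0.001, 0.001]
contact_force: [-0.2, 1.2, -0.4]
gripper_width: 0.4
grasp_force: 0.0
```

```bash
python3 chk.py bolt wash nut riv; python3 - <<'E'
from h import *
import pickle
D0,S0=[pickle.load(open(n+"0.pkl","rb")) for n in("side","scene")]
def caps(c):
  m=cv2.inRange(cv2.cvtColor(c["image"],cv2.COLOR_RGB2HSV),(5,150,100),(18,255,255))
  return [np.round(np.array(k).reshape(-1,2).mean(0)).tolist() for k in cv2.findContours(m,0,1)[0] if cv2.contourArea(k)>60]
print(caps(D0),caps(get_image("side")))
print([[round(float(x),1) for x in o[:2]] for o in dark(S0,(395,195,420,240),45,40)],"nut scene start 403.7 218.6; side 381.4 177.9")
E
```

```text
bolt [[364.8, 231.7, 224.0, 356, 222, 18, 20]]
bolt [[350.6, 250.3, 138.5, 343, 244, 15, 15]]
wash [[413.2, 348.2, 349.5, 403, 337, 21, 24]]
wash [[303.5, 346.7, 206.0, 294, 338, 19, 19]]
nut [[381.1, 175.4, 160.0, 374, 168, 15, 17]]
nut [[404.5, 216.5, 123.0, 397, 210, 15, 15]]
riv [[391.5, 288.6, 252.5, 383, 279, 18, 20]]
riv [[330.5, 299.3, 165.0, 322, 291, 18, 17]]
[[428.0, 472.0], [314.0, 372.0], [294.0, 198.0], [11.0, 111.0], [259.0, 31.0], [188.0, 27.0], [138.0, 39.0]] [[420.0, 473.0], [314.0, 372.0], [294.0, 198.0], [342.0, 52.0], [107.0, 44.0], [107.0, 22.0], [255.0, 38.0], [188.0, 36.0], [139.0, 40.0]]
[[402.5, 221.8]] nut scene start 403.7 218.6; side 381.4 177.9
```

```bash
python3 -c "
from bench import *
print(job_done())"
```

```text
the job is handed in; nothing more can be done
None
```

I pressed the bolt, washer and nut rockers down in that order, each onto its stop with about 5–7 N. The rivnuts' rocker and the loose things were left alone, and I handed the job in at about 16 s; it returned no verdict.

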